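# Unpack the latched lunch box

## Task

Take the lunch box apart for washing: turn the bar on its lid out from under the two steel lugs, lift the lid off and lay it flat, bar up, on the chopping board, then lift the steel tin straight out of the box and stand it flat inside the empty bamboo tray beside the box. Keep the tin upright, set both parts down rather than dropping them, and leave the other things on the worktop where they are.

Things in the scene. Friction and masses are not known exactly. Their poses are not given: they have to be found in the camera images.
- lunch_box: Pale wooden box, 200 mm long (its x) by 154 mm wide (its y), rim 94 mm high, fixed to the worktop; origin at the centre of its underside, z up. A steel lug stands at the middle of each long side: its strap on the outside reaches out to y = +/-83 mm, its tongue (30 mm wide along x, at z 111 to 117 mm) points inward to y = +/-62 mm. The lid lies in a recess of 176 x 130 mm, 10 mm deep, on a ledge at z = 84 mm. The cavity below is 148 x 102 mm, with its floor at z = 8 mm.
- lid: Wooden lid panel 171 x 125 x 10 mm, about 0.3 kg with its bar; origin at the centre of its underside, x along its 171 mm side, z up. It lies flush in the recess of the box and carries the turn bar on its centre.
- turn_bar (a joint): Angle of the dark steel turn bar about the vertical pivot at the lid's centre, positive anticlockwise from above, stops at +/-1.6 rad; it stays where it is left (friction about 0.08 N m). At 0 the bar lies across the lid along the lid's y and both its ends are caught under the lugs. It starts within 0.2 rad of 0. Turned either way by 0.6 rad or more it is clear of the lugs and the lid can be lifted; the lid itself cannot turn in its recess.
- bar_grip (a point): Point to grip on the turn bar's upright fin, on the pivot axis, 40 mm above the lid's underside, 12 mm below the fin's top. Its y runs along the bar, its x across it, z up. The fin is 14 mm thick (x), 64 mm long (y) and rises 42 mm above the lid's upper face; below it the bar is 14 mm wide, 148 mm long and 10 mm high, with its underside 4 mm above the lid. The fin is also the lid's handle.
- tin: Open steel tin 136 mm (x) by 90 mm (y), walls 45 mm high and 2 mm thick, 0.2 to 0.4 kg, standing in the box under the lid with about 6 mm of play all round, its x along the box's x; origin at the centre of its underside, z up.
- tin_handle (a point): Middle of the tin's fixed steel arch handle, 66 mm above the tin's underside. The handle is a bar 12 mm thick (x), 10 mm high (z) and 88 mm long (y) over the tin's middle, open underneath; its top is 71 mm above the tin's underside. It is gripped across x; when the tin is in the box the grip point lies 20 mm below the box's rim.
- tray: Empty bamboo tray to the left or right of the box (a similar one far at the back is not meant), fixed, 170 mm (its x) by 260 mm (its y), inside 150 x 240 mm, floor 8 mm and rim 26 mm above the worktop; origin at the centre of its underside, z up. The tin fits with its length along the tray's length (y).
- chopping_board: Wooden chopping board on the other side of the box, fixed, 220 mm (its x) by 320 mm (its y), 22 mm thick; origin at the centre of its underside, z up.
- tumbler: Loose clear glass tumbler, 81 mm across, 93 mm high, behind the box; origin at its underside. To be left alone.
- salt: Loose salt shaker, 44 mm across, 90 mm high, behind the box; origin at its underside. To be left alone.
- mug: Loose white mug, 77 mm across without its handle (109 mm with it), 98 mm high, behind the box; origin at its underside. To be left alone.

How it is judged:
On the way, in this order (a step that is already met when the one before it is completed fails the run):
1. the bar is turned clear of the lugs while the lid still lies in its recess ((value of joint turn_bar above 0.5 rad or value of joint turn_bar below -0.5 rad) and z of lid in the frame of lunch_box below 0.092 m and horizontal distance between lid and lunch_box below 0.01 m), for 0.1 s.
2. the lid is lifted clear of the box (z of lid in the frame of lunch_box above 0.105 m), for 0.05 s.
3. the lid lies on the chopping board (x of lid in the frame of chopping_board between -0.065 and 0.065 m and y of lid in the frame of chopping_board between -0.11 and 0.11 m and z of lid in the frame of chopping_board between 0.017 and 0.027 m and angle between lid's own z axis and vertical below 0.07 rad and contact force between lid and the fingers below 0.2 N), for 0.1 s.
4. the tin is lifted clear out of the box (z of tin in the frame of lunch_box above 0.095 m), for 0.05 s.
At the end, for the whole second after the job is handed in: The lid rests flat on the chopping board, bar up, its centre within 65 mm of the board's centre across and 110 mm along (tilt under 0.07 rad); the tin stands upright inside the tray on its floor (within 4 mm in height, tilt under 0.05 rad); both released and at rest (x of lid in the frame of chopping_board between -0.065 and 0.065 m and y of lid in the frame of chopping_board between -0.11 and 0.11 m and z of lid in the frame of chopping_board between 0.017 and 0.027 m and angle between lid's own z axis and vertical below 0.07 rad and linear speed of each of lid, tin below 0.03 m/s and angular speed of each of lid, tin below 0.2 rad/s and x of tin in the frame of tray between -0.045 and 0.045 m and y of tin in the frame of tray between -0.09 and 0.09 m and z of tin in the frame of tray between 0.004 and 0.012 m and angle between tin's own z axis and vertical below 0.05 rad); the robot touches nothing.
It fails at once if the tin is tipped (angle between tin's own z axis and vertical above 0.5 rad).
It fails at once if the tin is dropped or thrown (falls faster than 0.7 m/s out of the fingers) (linear speed of tin above 0.7 m/s and contact force between tin and the fingers below 0.1 N).
It fails at once if the lid is dropped or thrown (falls faster than 0.7 m/s out of the fingers) (linear speed of lid above 0.7 m/s and contact force between lid and the fingers below 0.1 N).
It fails at once if the tumbler, salt shaker or mug is moved by more than 30 mm (distance of any of tumbler, salt, mug from where it was at the start of the episode above 0.03 m).
It also fails if it takes over 61 s, if anything falls off the work surface, if the arm or the gripper's body presses on something with over 40 N, if the wrist force passes 120 N, or if a joint passes its speed limit or range.

## Robot

A 6-joint arm with a two-finger parallel gripper is mounted at the origin on a cart in front of the work surface, level with it; the furniture and walls round the work are solid. World frame = base frame: x ahead of the robot, y to its left, z up, the work surface at z = 0. Lengths are in m, angles in rad, forces in N, time in s.
With the tool pointing down it reaches from about 0.425 to 0.95 m from the base axis. Payload 3.5 kg.
Tool frame: the origin (TCP) lies between the finger pads; the fingertips stand 19 mm ahead of it and the grasp point (between the pads) is the TCP (ctrl.nose_length is the distance from the TCP to the fingertips, in m); z points along the fingers, y is the line along which they close (so a half turn about z gives the same grasp; the last joint's range is limited). The gripper opens to 85 mm and grips with 20 to 120 N. Pads are 22 mm wide; open, the fingers measure 114 mm over their backs; the gripper's body (76 mm by 85 mm) begins 54 mm behind the grasp point. The pads swing forward as they close: fully open they stand 13 mm farther back than shut.
Start: joints at [-1.315, 0.286, 1.577, -0, 1.279, -0.15], TCP at [0.266, -0.62, 0.25] pointing down, gripper open.
Joint ranges: [-2.77, 2.77], [-0.9, 2.22], [0.21, 2.48], [-1.53, 4.67], [0.24, 2.81], [-2.84, 2.84]. Speed limits (rad/s): [2.79, 2.79, 3.14, 3.14, 3.14, 3.14].

## Interface

Orientations are given as a unit quaternion [x, y, z, w].
In Python, from plant import ctrl gives the robot as it stands.
- The arm moves only by the tool apply_moves, never from a script. Its argument "series" is a list of rows, each a list of 6 numbers: the shift along the world's x, y, z scaled (see below), then the turn, a rotation vector about the world's x, y, z scaled (see below). A call has 1 to 20 rows; each row is the pose to reach, as a shift and turn from the pose commanded when the call began; what a row does not reach only later rows make up. The controller multiplies each number of a shift by 0.8 m and each number of a turn by 45 degrees. A row lasts 1/8 s, in which the tool goes at most 62.5 mm and 10.7 degrees, less where a joint would pass 70% of its speed; a pose out of reach is approached as far as the arm can. A call with a number of a shift or a turn outside -1 to 1 is refused whole. A call with a gripper value outside its range is refused whole. "jaw" is the opening, from 0 (shut) to 1 (fully open), set as the call begins (left out, the last holds). The fingers move at their own pace and stop on an object; "squeeze" is the grip in N (left out, the last holds). Time passes only in rows, so rows that repeat a pose let the fingers close. It gives the time, the measured TCP pose, the force, the opening and the grip force at its end, in the units of the state.
- ctrl.get_state(): the state, without advancing time (a new reading comes with each control period).
- ctrl.read_camera(name): name is "scene" or "top"; returns the picture (384x512x3 uint8, red, green, blue); there is no depth.
- ctrl.get_calibration(name): a dict with "fx", "fy", "cx", "cy" (pixels), "xyz" and "orientation" of the camera in the world. Camera axes: x right, y up, looking along -z (the intrinsics and any distortion apply to the point x, -y, -z); pixel columns grow to the right and rows downward; lengths in m; the calibration is good to about 2 mm. A picture is of the moment at which its call begins. get_calibration takes no time and is no camera call.
- ctrl.sign_off(): hands the job in; it is judged then, once.
Trained networks look in the newest picture that a camera, given by its name, has taken for a name from the list of things; names that differ only in an ending like _2 or _b are one class to them, and where a whole thing is asked for, a point or a joint stands for the part that bears it (a point fixed in the world has none). Each returns a list of dicts, best first, with "p" (0 to 1); they miss things now and then, are a little off and sometimes report something else, mostly with a low value. They report only what shows in the picture. A call takes as long as a camera call.
- ctrl.boxes_of(thing, camera): "xy" ([column, row] as shares, 0 to 1, of the picture: columns of its width, rows of its height, amid what is visible of it).
- ctrl.silhouettes(thing, camera): "pixels" (384x512 bool, what is visible of it) and "xy" ([column, row] as shares, 0 to 1, of the picture: columns of its width, rows of its height, amid what is visible of it).
The state is a dict: "time": time; "qpos": joint angles; "dq": joint speeds; "joint_efforts": joint torques, N m; "eef_pos": TCP position; "tcp_rot": TCP orientation; "contact_force": force on the tool from outside, world axes, zero at the start; "wrist_torque": the same for the moment, N m; "opening": opening from 0.0 (shut) to 1.0 (fully open); "finger_force": force on a finger pad.
Only numpy, scipy, OpenCV 4.12 (cv2) and the standard library are available. Lean on these libraries where they do the work, as an engineer would, in place of code of your own. Each camera call takes 0.05 s, during which the arm holds its last target. There are 200 camera calls.

## Working session

There is one attempt and no reset: what is moved stays moved. The work goes in short steps, Python scripts to look and compute and a tool call to move; the robot and the scene stay as the last step left them, time stands still between calls to the robot, and variables do not carry over. Pictures are saved under pics/ and viewed, at most 10 in all, crops included, and the job is handed in when it is done.

Besides the shell and the picture viewer there is one more tool, called as name(argument=value, ...) on one line, values as JSON. apply_moves: Moves the arm, as the interface text tells. Shifts and turns lie within -1 to 1; 1 stands for 0.8 m of shift or 45 degrees of turn. Its arguments: {"type":"object","properties":{"series":{"type":"array"},"jaw":{"type":"number"},"squeeze":{"type":"number"}},"required":["series"]}

```bash
mkdir -p pics
cat > h.py <<'E'
import numpy as np, cv2
from plant import ctrl
from scipy.spatial.transform import Rotation as R
def snap(cam,fn=None):
    im=ctrl.read_camera(cam)
    if fn: cv2.imwrite('pics/'+fn,cv2.cvtColor(im,cv2.COLOR_RGB2BGR))
    return im
def back(cam,uv,z):
    c=ctrl.get_calibration(cam); uv=np.atleast_2d(uv).astype(float)
    d=np.c_[(uv[:,0]-c['cx'])/c['fx'],-(uv[:,1]-c['cy'])/c['fy'],-np.ones(len(uv))]
    d=R.from_quat(c['orientation']).apply(d); o=np.array(c['xyz'])
    return o+d*((z-o[2])/d[:,2])[:,None]
def proj(cam,P):
    c=ctrl.get_calibration(cam)
    p=R.from_quat(c['orientation']).inv().apply(np.atleast_2d(P)-np.array(c['xyz']))
    return np.c_[c['cx']+c['fx']*p[:,0]/-p[:,2],c['cy']-c['fy']*p[:,1]/-p[:,2]]
E
python3 - <<'E'
from h import *
for c in('top','scene'):
    print(c,ctrl.get_calibration(c)); snap(c,c+'0.png')
    for t in('lunch_box','lid','turn_bar','tray','chopping_board','tumbler','salt','mug'):
        for s in ctrl.silhouettes(t,c)[:2]:
            m=s['pixels'].astype(np.uint8)
            r=cv2.minAreaRect(cv2.findNonZero(m))
            print(t,round(s['p'],2),np.round(np.array(s['xy'])*[512,384],1),m.sum(),np.round(r[0],1),np.round(r[1],1),round(r[2],1))
print(ctrl.get_state())
E
```

```text
top {'fx': 437.2430133640987, 'fy': 437.2430133640987, 'cx': 253.47131935292822, 'cy': 198.27626524187502, 'xyz': array([ 0.51796199, -0.0054809 ,  1.50459999]), 'orientation': array([-0.02341591,  0.0275828 ,  0.70924792, -0.70403002])}
lunch_box 0.93 [282.  220.3] 807 [261.9 222.7] [62.2 51.9] 74.1
lid 0.8 [261.1 224.3] 2091 [262.1 222.8] [54.6 39.7] 74.7
turn_bar 0.47 [261.5 221.1] 174 [261.6 222.7] [ 4.4 39.8] 64.8
tray 0.9 [161.3 235.9] 3848 [158.2 238.5] [51.  76.2] 1.5
tray 0.7 [210.1 158.9] 522 [213.  157.5] [25. 24.] 90.0
chopping_board 0.73 [347.  241.7] 6107 [348.6 241.9] [95.  65.9] 87.2
tumbler 0.73 [214.1 157.4] 519 [213.  157.5] [25. 24.] 90.0
salt 0.58 [300.1 153.8] 143 [300.5 153.5] [11.3 14.1] 45.0
mug 0.75 [271.4 156.6] 573 [266.2 156.5] [25.6 30.8] 57.5
scene {'fx': 355.90070913500745, 'fy': 355.90070913500745, 'cx': 259.10302263747093, 'cy': 188.90433102264126, 'xyz': array([ 0.34574875, -0.55213818,  0.82833841]), 'orientation': array([ 0.33852403, -0.0847586 , -0.21084322,  0.91310602])}
lunch_box 0.79 [240.2 239.2] 2673 [236.1 222.2] [74.7 85.1] 48.4
lid 0.73 
[... 518 characters left out ...]
y([-1.31497250e+00,  2.86256650e-01,  1.57667492e+00, -2.38031899e-05,
        1.27860705e+00, -1.49992148e-01]), 'dq': array([ 2.54534051e-04, -2.17751901e-04,  1.85656853e-03, -6.77473499e-06,
        1.35584963e-03,  5.77176185e-04]), 'joint_efforts': array([-4.98020872e-04, -4.05960953e+01, -2.92945021e+01, -1.01005317e-04,
        5.99586128e-04,  6.39575688e-06]), 'eef_pos': array([ 0.26649435, -0.62015897,  0.2503674 ]), 'tcp_rot': array([ 9.79484016e-01,  2.01521865e-01, -9.95251031e-06,  2.75786311e-05]), 'contact_force': array([-0.20604292, -0.37794367, -0.97896788]), 'wrist_torque': array([-0.02083082, -0.00661668,  0.0122729 ]), 'finger_force': 0.0, 'opening': 0.9966780501070462}
```

Run:
```python
from h import *
im=cv2.imread('pics/top0.png')[130:300,110:410]
im2=cv2.imread('pics/scene0.png')[130:290,130:400]
cv2.imwrite('pics/a.png',np.vstack([cv2.resize(im,(529,300),interpolation=cv2.INTER_CUBIC),cv2.resize(im2,(529,300),interpolation=cv2.INTER_CUBIC)]))
def rect(t,z,c='top'):
    s=ctrl.silhouettes(t,c)[0]; P=back(c,cv2.findNonZero(s['pixels'].astype(np.uint8)).reshape(-1,2),z)
    r=cv2.minAreaRect((P[:,:2]*1000).astype(np.float32)); b=cv2.boxPoints(r)
    e=[b[1]-b[0],b[2]-b[1]]; l=max(e,key=np.linalg.norm); print(t,np.round(r[0],1),np.round(r[1],1),'long axis deg',round(np.degrees(np.arctan2(l[1],l[0]))%180,1))
snap('top')
for t,z in(('lunch_box',.094),('lid',.094),('turn_bar',.112),('tray',.026),('chopping_board',.022),('tumbler',.09),('salt',.09),('mug',.09)): rect(t,z)
```

```text
lunch_box [541. -40.] [200.  167.3] long axis deg 14.2
lid [541.9 -39.7] [172.  128.9] long axis deg 14.9
turn_bar [541.5 -39.8] [ 15.6 125.2] long axis deg 116.1
tray [490.5 307.2] [173.6 259.6] long axis deg 178.7
chopping_board [ 476.6 -334.6] [326.5 227. ] long axis deg 2.4
tumbler [754.6 116.9] [78.4 82.4] long axis deg 179.6
salt [ 766.7 -170. ] [37.  49.1] long axis deg 134.6
mug [751.8 -64.4] [ 75.2 105.5] long axis deg 179.5
```

View pics/a.png

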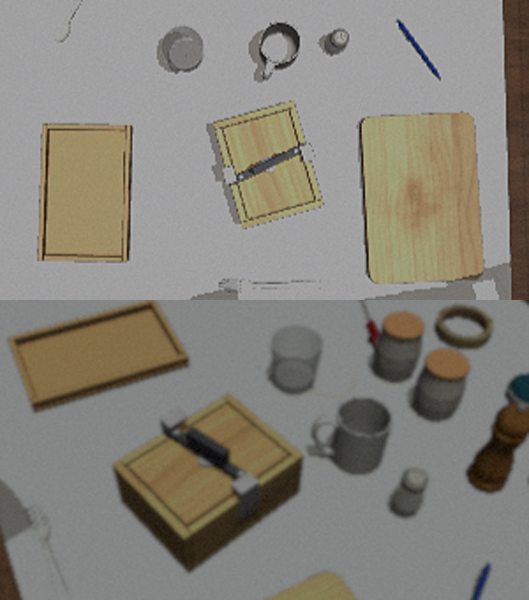

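apply_moves(series=[[0.172, 0.363, -0.02, 0, 0, 1], [0.172, 0.363, -0.02, 0, 0, 1], [0.172, 0.363, -0.02, 0, 0, 1], [0.172, 0.363, -0.02, 0, 0, 1], [0.172, 0.363, -0.02, 0, 0, 1], [0.172, 0.363, -0.02, 0, 0, 1]], jaw=0.8)

```text
time: 2.1
eef_pos: [0.4051, -0.3265, 0.2342]
tcp_rot: [0.827, 0.563, 0.0, -0.0]
contact_force: [-0.6, -1.1, 0.5]
opening: 0.799
finger_force: 0.0
```

apply_moves(series=[[0.171, 0.362, -0.04, 0, 0, 1], [0.171, 0.362, -0.04, 0, 0, 1], [0.171, 0.362, -0.04, 0, 0, 1], [0.171, 0.362, -0.04, 0, 0, 1], [0.171, 0.362, -0.04, 0, 0, 1], [0.171, 0.362, -0.04, 0, 0, 1], [0.171, 0.362, -0.04, 0, 0, 1]])

```text
time: 2.98
eef_pos: [0.5412, -0.0406, 0.2023]
tcp_rot: [0.55, 0.835, -0.0, 0.0]
contact_force: [-0.5, 0.1, 0.3]
opening: 0.799
finger_force: 0.0
```

apply_moves(series=[[0, 0, -0.05, 0, 0, 0.06], [0, 0, -0.08, 0, 0, 0.06], [0, 0, -0.098, 0, 0, 0.06], [0, 0, -0.098, 0, 0, 0.06], [0, 0, -0.098, 0, 0, 0.06]])

```text
time: 3.6
eef_pos: [0.5417, -0.041, 0.1252]
tcp_rot: [0.531, 0.848, 0.0, 0.001]
contact_force: [-0.8, -0.1, -0.2]
opening: 0.802
finger_force: 0.0
```

apply_moves(series=[[0, 0, 0, 0, 0, 0], [0, 0, 0, 0, 0, 0], [0, 0, 0, 0, 0, 0], [0, 0, 0, 0, 0, 0], [0, 0, 0, 0, 0, 0], [0, 0, 0, 0, 0, 0]], jaw=0, squeeze=60)

```text
time: 4.35
eef_pos: [0.5413, -0.0401, 0.1246]
tcp_rot: [0.53, 0.848, 0.0, 0.0]
contact_force: [-0.4, -0.2, 4.7]
opening: 0.153
finger_force: 59.1
```

apply_moves(series=[[0, 0, 0, 0, 0, 0.15], [0, 0, 0, 0, 0, 0.33], [0, 0, 0, 0, 0, 0.51], [0, 0, 0, 0, 0, 0.7], [0, 0, 0, 0, 0, 0.85], [0, 0, 0, 0, 0, 0.93], [0, 0, 0, 0, 0, 0.93], [0, 0, 0, 0, 0, 0.93]])

```text
time: 5.35
eef_pos: [0.5416, -0.0398, 0.1245]
tcp_rot: [0.193, 0.981, 0.001, 0.001]
contact_force: [1.1, 3.6, 5.9]
opening: 0.158
finger_force: 59.3
```

apply_moves(series=[[0, 0, 0.005, 0, 0, 0], [0, 0, 0.012, 0, 0, 0], [0, 0, 0.02, 0, 0, 0], [0, 0, 0.02, 0, 0, 0]])

```text
time: 5.85
eef_pos: [0.5404, -0.0404, 0.1402]
tcp_rot: [0.192, 0.981, -0.0, -0.001]
contact_force: [-0.2, 0.1, -3.5]
opening: 0.152
finger_force: 58.7
```

apply_moves(series=[[0, 0, 0.008, 0, 0, 0], [0, 0, 0.016, 0, 0, 0], [0, 0, 0.024, 0, 0, 0], [0, 0, 0.032, 0, 0, 0], [0, 0, 0.04, 0, 0, 0], [0, 0, 0.07, 0, 0, 0], [0, 0, 0.1, 0, 0, 0], [0, 0, 0.1, 0, 0, 0]])

```text
time: 6.85
eef_pos: [0.5432, -0.0406, 0.2248]
tcp_rot: [0.192, 0.981, -0.0, 0.005]
contact_force: [0.3, -0.3, -2.6]
opening: 0.154
finger_force: 64.9
```

Run:
```python
from h import *
a=snap('scene');b=snap('top')
cv2.imwrite('pics/b.png',cv2.resize(np.vstack([a[80:330,80:430],b[130:330,110:460]])[:,:,::-1],None,fx=1.3,fy=1.3))
print(ctrl.get_state()['contact_force'])
```

```text
[-1.39516203  0.24631165 -3.06242568]
```

View pics/b.png

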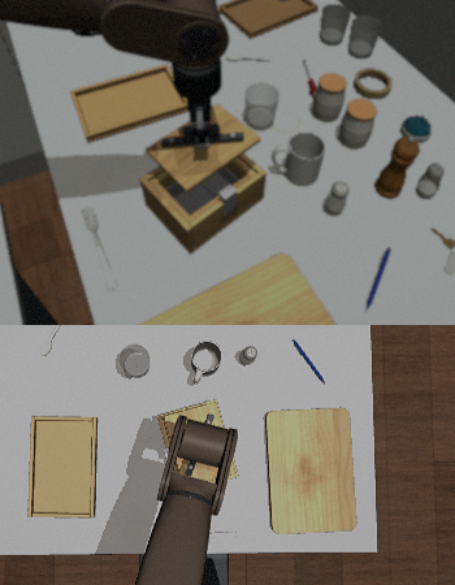

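apply_moves(series=[[-0.01, -0.04, 0, 0, 0, 0], [-0.022, -0.1, 0, 0, 0, 0], [-0.035, -0.16, 0, 0, 0, 0], [-0.05, -0.23, 0, 0, 0, 0], [-0.062, -0.29, -0.02, 0, 0, 0], [-0.072, -0.34, -0.06, 0, 0, 0], [-0.08, -0.37, -0.11, 0, 0, 0], [-0.08, -0.37, -0.15, 0, 0, 0], [-0.08, -0.37, -0.17, 0, 0, 0], [-0.08, -0.37, -0.17, 0, 0, 0], [-0.08, -0.37, -0.17, 0, 0, 0]])

```text
time: 8.32
eef_pos: [0.4779, -0.3365, 0.0854]
tcp_rot: [0.192, 0.981, -0.001, 0.001]
contact_force: [1.1, 0.2, -2.6]
opening: 0.149
finger_force: 64.7
```

Commanded height ≈0.0885; lower about 24 mm to touch.

apply_moves(series=[[0, 0, -0.008, 0, 0, 0], [0, 0, -0.016, 0, 0, 0], [0, 0, -0.022, 0, 0, 0], [0, 0, -0.026, 0, 0, 0], [0, 0, -0.028, 0, 0, 0], [0, 0, -0.028, 0, 0, 0]])

```text
time: 9.07
eef_pos: [0.478, -0.3372, 0.0633]
tcp_rot: [0.192, 0.981, -0.001, 0.001]
contact_force: [1.1, -0.1, 5.3]
opening: 0.153
finger_force: 66.0
```

apply_moves(series=[[0, 0, 0, 0, 0, 0], [0, 0, 0, 0, 0, 0], [0, 0, 0, 0, 0, 0], [0, 0, 0, 0, 0, 0]], jaw=0.6)

```text
time: 9.57
eef_pos: [0.4767, -0.336, 0.0612]
tcp_rot: [0.193, 0.981, 0.0, -0.0]
contact_force: [-0.5, 0.9, 0.4]
opening: 0.599
finger_force: 0.0
```

apply_moves(series=[[0, 0, 0.05, 0, 0, 0], [0, 0, 0.11, 0, 0, 0], [0, 0, 0.18, 0, 0, 0], [0, 0.1, 0.2, 0, 0, -0.2], [0, 0.18, 0.2, 0, 0, -0.5], [0, 0.18, 0.2, 0, 0, -0.7], [0, 0.18, 0.2, 0, 0, -1], [0, 0.18, 0.2, 0, 0, -1]])

```text
time: 10.58
eef_pos: [0.4768, -0.1915, 0.2215]
tcp_rot: [0.554, 0.832, -0.0, 0.0]
contact_force: [0.7, 0.1, -0.2]
opening: 0.603
finger_force: 0.0
```

Run:
```python
from h import *
a=snap('scene');b=snap('top')
cv2.imwrite('pics/c.png',cv2.resize(np.vstack([a[80:384,80:430],b[130:330,110:460]])[:,:,::-1],None,fx=1.18,fy=1.18))
for c in('top','scene'):
  for t,z in(('tin',.053),('tin_handle',.079),('lunch_box',.094),('lid',.032)):
    for s in ctrl.silhouettes(t,c)[:1]:
      P=back(c,cv2.findNonZero(s['pixels'].astype(np.uint8)).reshape(-1,2),z)
      r=cv2.minAreaRect((P[:,:2]*1000).astype(np.float32)); q=cv2.boxPoints(r)
      l=max([q[1]-q[0],q[2]-q[1]],key=np.linalg.norm)
      print(c,t,round(s['p'],2),np.round(r[0],1),np.round(r[1],1),round(np.degrees(np.arctan2(l[1],l[0]))%180,1))
```

```text
top tin 0.65 [539.2 -39.3] [134.3  89.4] 16.0
top tin_handle 0.63 [538.6 -39.5] [142.6  91.9] 13.7
top lunch_box 0.61 [543.1 -40.1] [205.6 171.4] 16.1
top lid 0.67 [ 476.4 -343. ] [173.8 125.2] 17.9
scene tin 0.64 [538.  -50.8] [ 63.2 148.3] 163.3
scene tin_handle 0.41 [530.6 -65.8] [ 52.3 140.7] 162.7
scene lunch_box 0.73 [537.3 -61.6] [224.6 194.2] 15.3
scene lid 0.55 [ 478.7 -337.2] [171.5 127.6] 14.9
```

View pics/c.png

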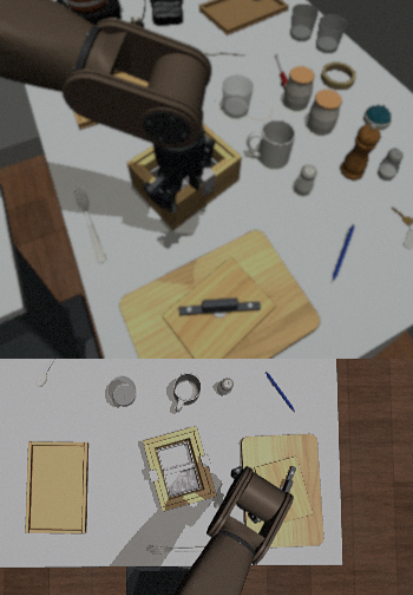

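apply_moves(series=[[0.04, 0.1, 0, 0, 0, -0.1], [0.078, 0.17, 0, 0, 0, -0.17], [0.078, 0.19, 0, 0, 0, -0.17], [0.078, 0.19, -0.04, 0, 0, -0.17], [0.078, 0.19, -0.08, 0, 0, -0.17], [0.078, 0.19, -0.12, 0, 0, -0.17], [0.078, 0.19, -0.15, 0, 0, -0.17], [0.078, 0.19, -0.17, 0, 0, -0.17], [0.078, 0.19, -0.183, 0, 0, -0.17], [0.078, 0.19, -0.183, 0, 0, -0.17], [0.078, 0.19, -0.183, 0, 0, -0.17]])

```text
time: 12.45
eef_pos: [0.54, -0.0404, 0.0761]
tcp_rot: [0.608, 0.794, 0.0, 0.001]
contact_force: [0.8, -0.2, 0.5]
opening: 0.6
finger_force: 0.0
```

apply_moves(series=[[0, 0, 0, 0, 0, 0], [0, 0, 0, 0, 0, 0], [0, 0, 0, 0, 0, 0], [0, 0, 0, 0, 0, 0], [0, 0, 0, 0, 0, 0], [0, 0, 0, 0, 0, 0]], jaw=0, squeeze=70)

```text
time: 13.2
eef_pos: [0.5399, -0.0403, 0.076]
tcp_rot: [0.608, 0.794, 0.0, 0.001]
contact_force: [-1.7, -0.1, 4.3]
opening: 0.124
finger_force: 69.1
```

apply_moves(series=[[0, 0, 0.015, 0, 0, 0], [0, 0, 0.035, 0, 0, 0], [0, 0, 0.06, 0, 0, 0], [0, 0, 0.09, 0, 0, 0], [0, 0, 0.12, 0, 0, 0], [0, 0, 0.15, 0, 0, 0], [0, 0, 0.18, 0, 0, 0], [0, 0, 0.2, 0, 0, 0], [0, 0, 0.2, 0, 0, 0]])

```text
time: 14.32
eef_pos: [0.5399, -0.0403, 0.2367]
tcp_rot: [0.608, 0.794, 0.001, 0.001]
contact_force: [-0.2, -0.4, -3.1]
opening: 0.122
finger_force: 68.6
```

apply_moves(series=[[-0.005, 0.04, 0, 0, 0, -0.04], [-0.014, 0.1, 0, 0, 0, -0.1], [-0.024, 0.165, 0, 0, 0, -0.16], [-0.034, 0.235, 0, 0, 0, -0.22], [-0.044, 0.305, 0, 0, 0, -0.28], [-0.053, 0.37, 0, 0, 0, -0.33], [-0.06, 0.415, -0.02, 0, 0, -0.36], [-0.062, 0.434, -0.06, 0, 0, -0.36], [-0.062, 0.434, -0.1, 0, 0, -0.36], [-0.062, 0.434, -0.14, 0, 0, -0.36], [-0.062, 0.434, -0.16, 0, 0, -0.36], [-0.062, 0.434, -0.16, 0, 0, -0.36], [-0.062, 0.434, -0.16, 0, 0, -0.36]])

```text
time: 15.95
eef_pos: [0.4907, 0.3073, 0.1084]
tcp_rot: [0.714, 0.701, 0.001, 0.0]
contact_force: [0.4, 0.0, -2.1]
opening: 0.123
finger_force: 68.5
```

Run:
```python
from h import *
a=snap('scene');b=snap('top')
cv2.imwrite('pics/d.png',np.vstack([cv2.resize(a[60:260,60:360],None,fx=1.4,fy=1.4),cv2.resize(b[130:330,90:390],None,fx=1.4,fy=1.4)])[:,:,::-1])
```

```text
(no output)
```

View pics/d.png

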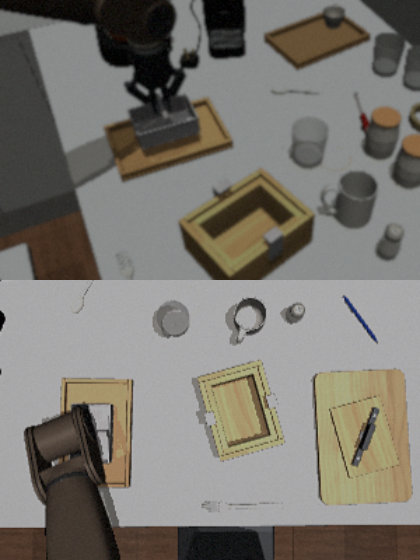

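The tin hangs level and aligned over the tray; the lid lies on the board (top image, about 364,437), the box is empty. Lowering the last 32 mm.

apply_moves(series=[[0, 0, -0.01, 0, 0, 0], [0, 0, -0.02, 0, 0, 0], [0, 0, -0.03, 0, 0, 0], [0, 0, -0.037, 0, 0, 0], [0, 0, -0.041, 0, 0, 0], [0, 0, -0.043, 0, 0, 0], [0, 0, -0.043, 0, 0, 0]])

```text
time: 16.92
eef_pos: [0.4893, 0.3069, 0.076]
tcp_rot: [0.713, 0.701, -0.002, -0.0]
contact_force: [-9.9, -5.0, 15.9]
opening: 0.124
finger_force: 71.0
```

apply_moves(series=[[0, 0, 0.002, 0, 0, 0], [0, 0, 0.002, 0, 0, 0]])

```text
time: 17.18
eef_pos: [0.4899, 0.3072, 0.076]
tcp_rot: [0.713, 0.701, -0.0, 0.0]
contact_force: [-5.1, -2.0, 7.6]
opening: 0.124
finger_force: 70.0
```

apply_moves(series=[[0, 0, 0, 0, 0, 0], [0, 0, 0, 0, 0, 0], [0, 0, 0, 0, 0, 0], [0, 0, 0, 0, 0, 0]], jaw=0.5)

```text
time: 17.68
eef_pos: [0.4897, 0.307, 0.0742]
tcp_rot: [0.714, 0.701, -0.0, -0.0]
contact_force: [0.3, 0.8, -0.4]
opening: 0.5
finger_force: 0.0
```

apply_moves(series=[[0, 0, 0.03, 0, 0, 0], [0, 0, 0.08, 0, 0, 0], [0, 0, 0.15, 0, 0, 0], [0, -0.06, 0.2, 0, 0, 0], [0, -0.12, 0.2, 0, 0, 0], [0, -0.2, 0.2, 0, 0, 0], [0, -0.24, 0.2, 0, 0, 0], [0, -0.24, 0.2, 0, 0, 0]])

```text
time: 18.68
eef_pos: [0.4898, 0.1132, 0.2344]
tcp_rot: [0.715, 0.699, 0.0, 0.0]
contact_force: [0.5, 0.6, 0.3]
opening: 0.503
finger_force: 0.0
```

Run:
```python
from h import *
a=snap('scene');b=snap('top')
cv2.imwrite('pics/e.png',np.vstack([cv2.resize(a[60:260,60:360],None,fx=1.4,fy=1.4),cv2.resize(b[130:330,90:390],None,fx=1.4,fy=1.4)])[:,:,::-1])
for t,z in(('tin',.053),('lid',.032),('tray',.026)):
    for s in ctrl.silhouettes(t,'top')[:1]:
      P=back('top',cv2.findNonZero(s['pixels'].astype(np.uint8)).reshape(-1,2),z)
      r=cv2.minAreaRect((P[:,:2]*1000).astype(np.float32)); print(t,round(s['p'],2),np.round(r,1) if 0 else r)
```

```text
tin 0.78 ((488.8574523925781, 304.73406982421875), (99.67146301269531, 134.84080505371094), 89.57330322265625)
lid 0.79 ((476.03338623046875, -337.2722473144531), (172.8905792236328, 125.7052001953125), 14.679051399230957)
tray 0.84 ((491.5335388183594, 308.9566955566406), (174.0162811279297, 264.6971130371094), 88.69881439208984)
```

View pics/e.png

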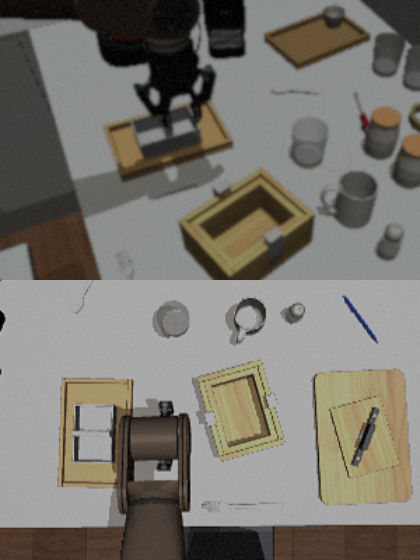

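The tin stands flat and centred in the tray (top view about 95,433), the lid lies flat on the board (364,437), and the gripper is clear.

```bash
python3 -c "
from plant import ctrl
print(ctrl.sign_off())"
```

```text
the job is handed in; nothing more can be done
None
```

The job is handed in: the lid lies flat on the chopping board, bar up, and the tin stands upright in the tray beside the box. The last pictures confirm both and show the tumbler, salt shaker and mug apparently unmoved; the judge's verdict was not reported back.

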